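# Unlock, set and relock the air regulator

### The job

The workshop air regulator on the bench is locked shut. Pull its knob straight up to unlock it, turn it clockwise (seen from above) until it points between the two ribs on the collar, then press it back down gently, feeling for the hidden notch, until it has dropped fully home and is locked there. Never force the knob against its lock teeth, and leave the things lying round the regulator where they are.

Things in the scene. Friction and masses are not known exactly. Their poses are not given: they have to be found in the camera images.
- regulator: Air regulator, screwed down: grey block 62 x 62 mm on a foot plate 120 (x) x 100 (y) x 8 mm, brass hose tails along y (to 68 mm out), a gauge of 46 mm leaning on its -x side (below 62 mm height), on top an aluminium collar of 74 mm diameter up to 69 mm. Origin: underside of the plate, on the knob's axis; z up. Two thin dark ribs on the collar at 44 and 86 degrees clockwise (from above) from -x.
- dial: Black knob: fluted round skirt 70 mm wide, 10 mm high, underside at 69.5 mm when home, and on it an upright wing grip 16 mm thick (y), 52 mm long (x), 37 mm high, top at 116 mm when home. Origin on its axis, at the regulator's origin when home; z up; -x is where its pointer nose looks. A square steel key 3 mm wide under the nose, hidden in the collar, sits in a notch of the lock ring when home.
- dial_grip (a point): Middle of the knob's wing, on the knob's axis, 104 mm above the bench when home: 12 mm below the wing's top and 25 mm above the skirt. The wing lies along this point's x axis, its 16 mm thickness along y.
- dial_lift (a joint): Height of the knob above home, m: 0 home and locked, at most 0.012. Its key leaves the notch at 0.0075; by 0.009 it turns freely. It stays at the height where it is left; moving it takes about 5 N of steady friction (plus 2 N weight upward).
- dial_turn (a joint): Turn of the knob, rad, 0 at the start (locked shut, pointer toward the gauge), growing clockwise seen from above, stop at 1.75. Turning takes about 0.1 N m of friction. The gauge stays at zero, as the air supply is off.
- lock_ring: Brass ring hidden in the collar, fixed, origin and axes of the regulator. Key rests on its tooth tops at dial_lift 0.007. Only two notches, 7 mm deep, 0.8 mm (1.7 degrees) play each side of the key: one at dial_turn 0, one unmarked, elsewhere each time, between dial_turn 0.84 and 1.43 (48 to 82 degrees): press lightly (3 to 8 N over friction), shift by small turns till it drops. Over 30 N damages it.
- brass_tap: Spare brass cask tap lying near the regulator, 30 x 85 x 38 mm; bystander. Origin at the centre of its underside.
- bung_3: Cork bung 45 mm wide, 40 mm high, standing near the regulator; bystander. Origin at the centre of its underside.
- tape_measure: Orange pocket tape measure 34 x 80 x 62 mm; bystander. Origin at the centre of its underside.
- nail_tin: Round tin of nails, 85 mm wide, 28 mm high; bystander. Origin at the centre of its underside.
- sanding_block: Cork sanding block 62 x 111 x 31 mm; bystander. Origin at the centre of its underside.

How it is judged:
By the outcome, as a careful person would: the job done as asked, in the order asked, and still so for the second after the job is handed in, with the robot touching nothing.
It also fails if it takes over 64 s, if anything falls off the work surface, if the arm or the gripper's body presses on something with over 40 N, if the wrist force passes 120 N, or if a joint passes its speed limit or range.

### The arm

A 6-joint arm with a two-finger parallel gripper is mounted at the origin on a cart in front of the work surface, level with it; the furniture and walls round the work are solid. World frame = base frame: x ahead of the robot, y to its left, z up, the work surface at z = 0. Lengths are in m, angles in rad, forces in N, time in s.
With the tool pointing down it reaches from about 0.35 to 0.975 m from the base axis. Payload 7.1 kg.
Tool frame: the origin (TCP) lies midway between the tips of the shut fingers; the grasp point (between the pads) lies 19 mm behind it; z points along the fingers, x is the direction in which the jaws open and shut, and the axes are right-handed (so a half turn about z gives the same grasp; the last joint's range is limited). The gripper opens to 88 mm and grips with 3 to 60 N. Pads are 20 mm wide; open, the fingers measure 115 mm over their backs; the gripper's body (75 mm by 178 mm) begins 61 mm behind the grasp point.
Start: joints at [-1.275, 0.423, 1.63, -0, 1.089, -0.019], TCP at [0.194, -0.594, 0.223] pointing down, gripper open.
Joint ranges: [-3, 3], [-0.9, 2.11], [0.09, 2.58], [-1.31, 4.45], [0.11, 2.69], [-2.54, 2.54]. Speed limits (rad/s): [2.39, 2.39, 3.01, 3.14, 3.14, 3.14].

### API

Orientations are given as a unit quaternion [w, x, y, z].
In Python, from station import move_pose, movel, movej, command_gripper, wait, inverse_kinematics, read_camera, camera_info, MotionError, job_done, get_time, get_joint_pos, get_qvel, get_effort, get_tcp_pos, get_ee_rot, get_ft_force, get_ft_torque, get_grip_width gives the robot as it stands. Calls block until the motion is done:
- move_pose(position, orientation): joint-space move of the TCP to a pose.
- movel(position, frame=None, v=0.15, until_force=None): straight line of the TCP; frame=None keeps the orientation; v is the mean speed in m/s. With until_force (N) it stops when the force on the tool has changed by that much, and returns True; else False.
- movej(angles): joint-space move.
- command_gripper(opening): opening from 0.0 (shut) to 1.0 (fully open); the grip force is fixed at half the most; returns when the fingers have stopped.
- wait(seconds).
- inverse_kinematics(position, orientation): joint angles nearest the present ones, or None.
- read_camera(name): name is "scene" or "top" or "wrist"; returns the picture (420x560x3 uint8, red, green, blue); there is no depth.
- camera_info(name): a dict with "intrinsics" (3x3 intrinsics, pixels), "T" (4x4, takes a point from camera to world coordinates); the wrist camera has in their place "tool_from_camera" (4x4, takes a point from camera to tool coordinates, whose origin is the TCP and whose axes are the tool frame's). Camera axes: x right, y up, looking along -z (the intrinsics and any distortion apply to the point x, -y, -z); pixel columns grow to the right and rows downward; lengths in m; the calibration is good to about 2 mm. A picture is of the moment at which its call begins: read the wrist's pose just before it. camera_info takes no time and is no camera call.
A pose or a line that the arm cannot do raises MotionError and nothing moves.
- job_done(): hands the job in, once; it reports no verdict.
Readings, each from a call of its own:
- get_time(): time.
- get_joint_pos(): joint angles.
- get_qvel(): joint speeds.
- get_effort(): joint torques, N m.
- get_tcp_pos(): TCP position.
- get_ee_rot(): TCP orientation.
- get_ft_force(): force on the tool from outside, world axes, zero at the start.
- get_ft_torque(): the same for the moment, N m.
- get_grip_width(): opening from 0.0 (shut) to 1.0 (fully open).
Only numpy, scipy, OpenCV 4.12 (cv2) and the standard library are available. Lean on these libraries where they do the work, as an engineer would, in place of code of your own. Each camera call takes 0.05 s, during which the arm holds its last target. There are 200 camera calls.

## Working session

There is one attempt and no reset: what is moved stays moved. The work goes in short steps, each a Python script; the robot and the scene stay as the last script left them, time stands still between calls to the robot, and variables do not carry over. Pictures are saved under pics/ and viewed, about 8 in all and at most 12, crops included, and the job is handed in when it is done.

```bash
mkdir -p pics; ls; python3 - <<'E'
from station import *
import cv2,numpy as np
for n in ("top","scene"):
    cv2.imwrite(f"pics/{n}0.png",read_camera(n)[:,:,::-1]); i=camera_info(n); print(n,np.round(i["intrinsics"],1).tolist(),np.round(i["T"],3).tolist(),i.keys())
print(get_time(),camera_info("wrist"),get_ee_rot(),get_ft_force())
E
```

```text
pics
top [[473.7, 0.0, 275.3], [0.0, 473.7, 207.6], [0.0, 0.0, 1.0]] [[0.008, 0.997, -0.074, 0.445], [-0.999, 0.006, -0.034, 0.014], [-0.033, 0.074, 0.997, 0.977], [0.0, 0.0, 0.0, 1.0]] dict_keys(['intrinsics', 'T'])
scene [[424.6, 0.0, 279.1], [0.0, 424.6, 208.6], [0.0, 0.0, 1.0]] [[-0.823, 0.276, -0.496, 0.073], [-0.567, -0.413, 0.712, 0.637], [-0.008, 0.868, 0.497, 0.521], [0.0, 0.0, 0.0, 1.0]] dict_keys(['intrinsics', 'T'])
0.1 {'intrinsics': array([[357.8961219 ,   0.        , 284.27890974],
       [  0.        , 357.8961219 , 210.66318277],
       [  0.        ,   0.        ,   1.        ]]), 'tool_from_camera': array([[ 9.99999827e-01, -5.88444132e-04, -9.13590994e-06,
        -8.22388360e-04],
       [-5.69132366e-04, -9.62997182e-01, -2.69510860e-01,
        -7.39256500e-02],
       [ 1.49794229e-04,  2.69510819e-01, -9.62997350e-01,
        -1.62091572e-01],
       [ 0.00000000e+00,  0.00000000e+00,  0.00000000e+00,
         1.00000000e+00]])} [-4.00731715e-04  8.09213078e-01 -5.87514879e-01 -5.47532104e-04] [ 0.61685667 -0.1561244   0.24216526]
```

View pics/top0.png

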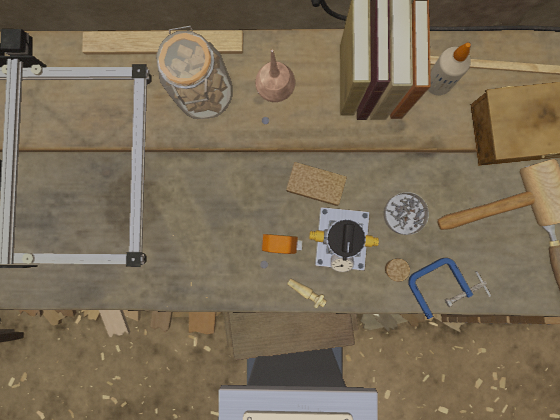

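View pics/scene0.png

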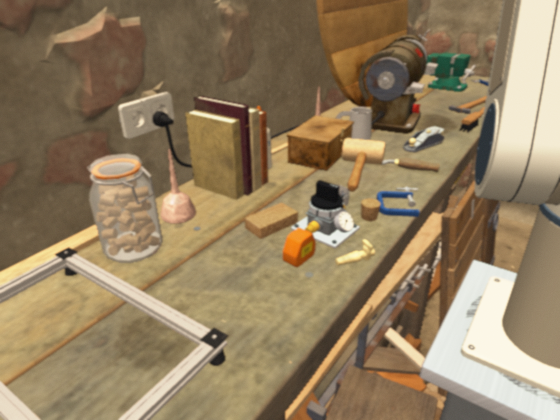

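The top view shows the regulator plate around (343,239), the knob at about (346,238) with its nose toward the gauge at the bottom, brass tails left and right, the tape at (280,243), the tin at (406,213), the bung at (398,269), the tap at (308,292) and the sanding block at (317,183). The scene view agrees. Next I'll measure the plate and knob.

```bash
cat > h.py <<'E'
from station import *
import cv2,numpy as np
from scipy.spatial.transform import Rotation as R
def ray(K,T,uv,z):
    d=T[:3,:3]@np.array([(uv[0]-K[0,2])/K[0,0],-(uv[1]-K[1,2])/K[1,1],-1])
    o=T[:3,3]; return o+d*(z-o[2])/d[2]
def topray(uv,z):
    i=camera_info("top"); return ray(i["intrinsics"],i["T"],uv,z)
def down(yaw): # tool z down, tool x (jaw axis) at world angle yaw
    c,s=np.cos(yaw),np.sin(yaw)
    q=R.from_matrix(np.array([[c,s,0],[s,-c,0],[0,0,-1]])).as_quat(); return [q[3],*q[:3]]
def wristT():
    q=get_ee_rot(); T=np.eye(4); T[:3,:3]=R.from_quat([*q[1:],q[0]]).as_matrix(); T[:3,3]=get_tcp_pos()
    return T@camera_info("wrist")["tool_from_camera"]
E
python3 - <<'E'
from h import *
im=cv2.imread("pics/top0.png"); hsv=cv2.cvtColor(im,cv2.COLOR_BGR2HSV)
c=im[195:285,300:390]; h=hsv[195:285,300:390]
def big(m): return max(cv2.findContours(m,0,2)[0],key=cv2.contourArea)
dark=(h[...,2]<60).astype(np.uint8); k=big(dark)
(a,b),r=cv2.minEnclosingCircle(k); M=cv2.moments(k); print("dark",a+300,b+195,r,topray((a+300,b+195),.075))
pl=((h[...,0]>100)&(h[...,0]<130)&(h[...,2]>110)).astype(np.uint8); 
rc=cv2.minAreaRect(np.argwhere(pl)[:,::-1].astype(np.float32)); p=cv2.boxPoints(rc)+[300,195]
w=np.array([topray(q,.008) for q in p]); print("plate",p,w[:,:2],w.mean(0),np.linalg.norm(np.diff(w,axis=0),axis=1))
cv2.imwrite("pics/c.png",np.hstack([cv2.resize(c,None,fx=5,fy=5,interpolation=2),cv2.resize(cv2.merge([pl*255,dark*255,dark*0]),None,fx=3,fy=5)]))
E
```

```text
dark 345.5 239.5 19.65970230102539 [ 0.45204531 -0.08881524  0.075     ]
plate [[300. 202.]
 [389. 202.]
 [389. 269.]
 [300. 269.]] [[ 0.52850795 -0.00380749]
 [ 0.52949466 -0.18490895]
 [ 0.3939053  -0.18364551]
 [ 0.3920943  -0.00441213]] [ 0.46100055 -0.09419352  0.008     ] [0.18110414 0.13559525 0.17924252]
```

View pics/c.png

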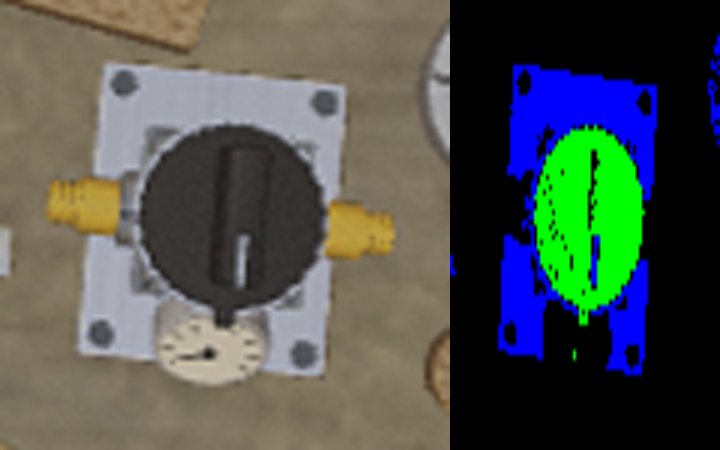

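```bash
python3 - <<'E'
from h import *
im=cv2.imread("pics/top0.png")
p=np.array([[105,65],[345,85],[323,377],[80,352]])/5+[300,195]
w=np.array([topray(q,.008) for q in p]); print(w[:,:2],w.mean(0),np.linalg.norm(np.roll(w,-1,0)-w,axis=1))
v=(w[0]+w[1]-w[2]-w[3]); yaw=np.arctan2(v[1],v[0]); v2=w[0]+w[3]-w[1]-w[2]; yaw2=np.arctan2(-v2[0],v2[1]); print(np.degrees([yaw,yaw2]))
C=topray((345.5,239.5),.0795); print("skirt",C)
yaw=(yaw+yaw2)/2
for a in (90,-90):
  for t in (0,48,82):
    for z in (.09,.2):
      q=inverse_kinematics([C[0],C[1],z],down(yaw+np.radians(a-t))); print(a,t,z,None if q is None else np.round(q,2))
E
```

```text
[[ 0.51642726 -0.04675648]
 [ 0.50882996 -0.14427963]
 [ 0.39060297 -0.13471028]
 [ 0.39967148 -0.03678222]] [ 0.45388292 -0.09063215  0.008     ] [0.09781863 0.11861363 0.09834705 0.11718105]
[-4.75437127 -4.8737311 ]
skirt [ 0.45201128 -0.08830089  0.0795    ]
90 0 0.09 [-0.22  0.41  2.07 -0.    0.66 -1.71]
90 0 0.2 [-0.22  0.21  2.   -0.    0.93 -1.71]
90 48 0.09 [-0.22  0.41  2.07 -0.    0.66 -0.87]
90 48 0.2 [-0.22  0.21  2.   -0.    0.93 -0.87]
90 82 0.09 [-0.22  0.41  2.07 -0.    0.66 -0.27]
90 82 0.2 [-0.22  0.21  2.   -0.    0.93 -0.27]
-90 0 0.09 [-0.22  0.41  2.07 -0.    0.66  1.44]
-90 0 0.2 [-0.22  0.21  2.   -0.    0.93  1.44]
-90 48 0.09 [-0.22  0.41  2.07 -0.    0.66  2.27]
-90 48 0.2 [-0.22  0.21  2.   -0.    0.93  2.27]
-90 82 0.09 None
-90 82 0.2 None
```

Plate measures 98 x 118 mm (given 100 x 120), yaw is about -4.8°, and the axis is near (0.452,-0.089). Next are two wrist views a half turn apart, which cancels the wrist calibration offset.

```bash
python3 - <<'E'
from h import *
yaw=np.radians(-4.8); ims=[]; K=camera_info("wrist")["intrinsics"]
for n,a in (("A",-90),("B",90)):
    move_pose([.452,-.0885,.21],down(yaw+np.radians(a))); wait(.3)
    T=wristT(); im=np.ascontiguousarray(read_camera("wrist")[:,:,::-1]); np.save(f"T{n}.npy",T); cv2.imwrite(f"pics/w{n}.png",im)
    ims.append(im)
print(get_time(),get_ft_force(),get_joint_pos())
cv2.imwrite("pics/w.png",np.hstack([i[60:400,90:480] for i in ims]))
E
```

```text
5.4917 [ 0.17519387  0.14502241 -0.1398001 ] [-2.19227405e-01  1.98104131e-01  1.99274398e+00  1.25542270e-05
  9.50723563e-01 -1.70613781e+00]
```

View pics/w.png

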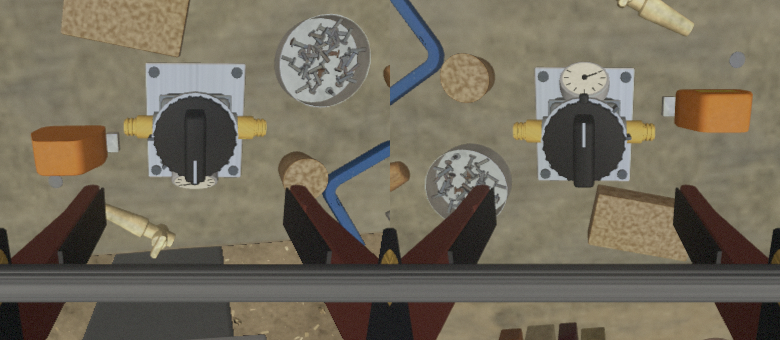

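Both wrist views show the knob in the middle with its nose toward the gauge. The plate screws are clear: left crop at (154,73), (237,72), (238,170), (155,170); right crop at (543,77), (626,76), (627,169), (542,170). I'll refine the screw centres and average the two views.

```bash
python3 - <<'E'
from h import *
K=camera_info("wrist")["intrinsics"]
S={"A":[(154,73),(237,72),(238,170),(155,170)],"B":[(153,77),(236,76),(237,169),(152,170)]}
cs=[]
for n in "AB":
    im=cv2.imread(f"pics/w{n}.png"); g=cv2.cvtColor(im,6); T=np.load(f"T{n}.npy"); P=[]
    for u,v in S[n]:
        u+=90;v+=60; c=g[v-7:v+8,u-7:u+8].astype(float); wt=np.clip(125-c,0,None)
        yy,xx=np.mgrid[-7:8,-7:8]; wt[xx**2+yy**2>45]=0
        P.append((u+(wt*xx).sum()/wt.sum(),v+(wt*yy).sum()/wt.sum()))
    w=np.array([ray(K,T,p,.009) for p in P])[:,:2]; s=1 if n=="A" else -1
    v=(w[0]+w[1]-w[2]-w[3])*s; v2=(w[0]+w[3]-w[1]-w[2])*s
    print(n,np.round(P,1).tolist(),w.mean(0),np.linalg.norm(np.roll(w,-1,0)-w,axis=1),np.degrees([np.arctan2(v[1],v[0]),np.arctan2(-v2[0],v2[1])]))
    cs.append(w.mean(0))
    # knob pointer line (white) & skirt
    hsv=cv2.cvtColor(im,40)[110:250,190:390]; m=(hsv[...,2]<70).astype(np.uint8)
    k=max(cv2.findContours(m,0,2)[0],key=cv2.contourArea).reshape(-1,2)+[190,110]
    x,y,ww,hh=cv2.boundingRect(k); sk=np.array([ray(K,T,(x+ww/2-.5,y+hh/2),.0745)]); print(" knob box",x,y,ww,hh, ray(K,T,(x,200),.0745)[:2],ray(K,T,(x+ww-1,200),.0745)[:2])
print("mean",np.mean(cs,0))
E
```

```text
A [[243.5, 131.7], [326.3, 132.5], [324.8, 229.9], [245.9, 229.4]] [ 0.45389528 -0.08905941] [0.08214203 0.10189961 0.08437192 0.10206403] [-4.54422408 -5.26987417]
 knob box 244 156 82 89 [ 0.45473372 -0.05364335] [ 0.4489197  -0.12275448]
B [[242.6, 136.3], [325.0, 136.8], [324.0, 231.9], [243.6, 232.1]] [ 0.45326998 -0.08819105] [0.08211964 0.09999944 0.08613144 0.10076942] [-4.82205535 -4.83574079]
 knob box 243 153 83 94 [ 0.44909152 -0.12279599] [ 0.45492645 -0.05283131]
mean [ 0.45358263 -0.08862523]
```

```bash
python3 - <<'E'
from h import *
yaw=np.radians(-4.8); x,y=.4533,-.0884; q=down(yaw+np.pi/2)
f0=get_ft_force()
movel([x,y,.13],v=.15); print(movel([x,y,.0865],v=.06,until_force=5),get_tcp_pos())
command_gripper(0.0); wait(.2)
print("grip",get_grip_width()*88,get_ft_force()-f0,get_ft_torque(),get_tcp_pos())
movel([x,y,.097],v=.02); wait(.2)
print("lift",get_ft_force()-f0,get_ft_torque(),get_tcp_pos(),get_grip_width()*88,get_time())
T=wristT(); cv2.imwrite("pics/lift.png",read_camera("wrist")[:,:,::-1]); cv2.imwrite("pics/lift_s.png",cv2.resize(read_camera("scene")[170:250,270:380,::-1],None,fx=5,fy=5,interpolation=2))
E
```

```text
False [ 0.45345749 -0.08842641  0.08653673]
grip 15.733291660197244 [-0.77308262 -6.60835213  0.07483671] [-0.82179852 -0.01965081 -0.00575534] [ 0.45325463 -0.08914803  0.08650456]
lift [-2.14891079 -5.99184731 -2.68639351] [-0.80405162 -0.14133429 -0.05714815] [ 0.45324265 -0.08913757  0.09684498] 16.027950278240194 9.225
```

View pics/lift_s.png

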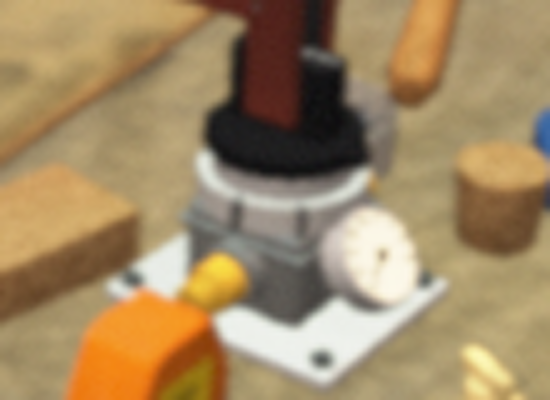

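The crop shows a clear gap between the raised skirt and the collar, with both ribs visible at (235,215) and (300,220), so the knob came up. Gripping pushed the arm 0.7 mm in y, so I'll recentre and then turn with force checks.

```bash
cat >> h.py <<'E'
F0=np.array([0.2,0.15,-0.14])
def F(): return np.round(get_ft_force()-F0,1)
def turn(d):
    j=get_joint_pos(); j=np.array(j,float); j[5]+=np.radians(d); movej(list(j))
E
python3 - <<'E'
from h import *
yaw=np.radians(-4.8); t=0; p=np.array([.4533,-.0892,.097])
movel(list(p),v=.02); wait(.15); print("recentred",F(),get_tcp_pos())
for t in (15,30,45):
    move_pose(list(p),down(yaw+np.pi/2-np.radians(t))); wait(.15); f=F(); 
    print(t,f,np.round(get_ft_torque(),2),get_tcp_pos(),get_joint_pos()[5],get_time())
    if np.hypot(f[0],f[1])>12 or abs(f[2])>15: print("stop");break
    p[:2]+=np.clip(f[:2]/9000*.8,-.0008,.0008); movel(list(p),v=.02); wait(.1); print("  adj",p,F())
E
```

```text
recentred [-0.1 -2.  -4.8] [ 0.45321788 -0.08921364  0.09686249]
15 [ 2.2  0.8 -7.3] [ 0.19 -0.48 -0.02] [ 0.45324644 -0.08904424  0.09685969] -1.4478020618203091 10.2333
  adj [ 0.45349556 -0.08912889  0.097     ] [ 0.4  0.7 -6.6]
30 [ 0.9  3.3 -5.3] [ 0.76 -0.38 -0.02] [ 0.45338584 -0.08892223  0.09696206] -1.1857989798282271 11.0917
  adj [ 0.45357556 -0.08883556  0.097     ] [-0.8  1.9 -7.8]
45 [-0.1  3.9 -6.7] [ 0.77 -0.34 -0.01] [ 0.45354217 -0.08875057  0.09698474] -0.9233245604713539 11.95
  adj [ 0.45356667 -0.08848889  0.097     ] [-1.   0.6 -7. ]
```

```bash
cat > probe.py <<'E'
from h import *
import sys
yaw=np.radians(-4.8); C=np.array([.45355,-.0886]); zc=.0948
def go(z): movel([C[0],C[1],z],v=.01)
go(zc+.0022)
t=48.5; Z=None; home=False
while t<=82.5 and get_time()<48:
    move_pose([C[0],C[1],zc],down(yaw+np.pi/2-np.radians(t))) 
    z=zc; f=F(); fs=[]
    while f[2]<8 and z>.0905:
        z-=.0003; go(z); f=F(); fs.append(f[2])
    za=get_tcp_pos()[2]; print(t,"z",round(za,4),f,round(get_ft_torque()[2],2),fs,round(get_time(),1),flush=True)
    if f[2]>20: print("too hard"); break
    if z<=.0905: home=True; print("DROPPED"); break
    zc=za+.0004; go(zc)      # unload before turning
    t+=2.2
E
python3 probe.py
```

```text
48.5 z 0.0931 [-4.1  0.9  8.9] -0.02 [np.float64(3.2), np.float64(3.1), np.float64(4.0), np.float64(1.6), np.float64(3.8), np.float64(4.9), np.float64(8.9)] 14.6
50.7 z 0.0931 [-3.9  0.9 10.5] -0.14 [np.float64(4.4), np.float64(7.8), np.float64(10.5)] 15.8
52.900000000000006 z 0.0931 [-2.1  0.2  8.2] -0.08 [np.float64(5.7), np.float64(8.2)] 16.8
55.10000000000001 z 0.0931 [-1.5  1.   8.8] -0.11 [np.float64(3.3), np.float64(5.3), np.float64(8.8)] 18.1
57.30000000000001 z 0.093 [-0.1  1.3  8.3] -0.03 [np.float64(4.7), np.float64(6.3), np.float64(8.3)] 19.3
59.500000000000014 z 0.0926 [-0.4  2.7  8.9] -0.06 [np.float64(3.6), np.float64(5.5), np.float64(7.4), np.float64(8.9)] 20.8
61.70000000000002 z 0.0903 [3.6 2.7 3.1] -0.03 [np.float64(2.9), np.float64(2.5), np.float64(3.2), np.float64(2.6), np.float64(3.3), np.float64(2.7), np.float64(3.3), np.float64(3.3), np.float64(3.1)] 23.6
DROPPED
```

Tooth contact was at TCP z 0.0931 (home 0.0865 plus about 7 mm). At 61.7° the key sank freely past it, so I'll press it home gently.

```bash
python3 - <<'E'
from h import *
C=get_tcp_pos(); z=C[2]; fs=[]
while z>.0850 and F()[2]<12:
    z-=.0004; movel([.45355,-.0886,z],v=.012); fs.append((round(get_tcp_pos()[2],4),F()[2]))
print(fs[::2],fs[-1],F(),get_ft_torque(),get_time())
E
```

```text
[(np.float64(0.0899), np.float64(3.2)), (np.float64(0.0891), np.float64(3.0)), (np.float64(0.0883), np.float64(3.7)), (np.float64(0.0875), np.float64(3.4)), (np.float64(0.0867), np.float64(3.7)), (np.float64(0.0864), np.float64(10.6))] (np.float64(0.0864), np.float64(16.6)) [ 0.2  4.5 16.6] [ 0.74056968 -0.11549353 -0.02180477] 26.55
```

```bash
python3 - <<'E'
from h import *
movel([.45355,-.0886,.0866],v=.01); print(F())
command_gripper(0.6); wait(.2); print(get_grip_width()*88,F(),get_tcp_pos())
movel([.45355,-.0886,.21],v=.1); wait(.3)
a=read_camera("wrist")[:,:,::-1][60:330,90:480]; 
b=cv2.resize(read_camera("scene")[160:270,240:390,::-1],(368,270),interpolation=2); cv2.imwrite("pics/end.png",np.hstack([a,b])); print(get_time(),F())
move_pose([.40,-.30,.3],down(0)); cv2.imwrite("pics/end_top.png",cv2.resize(read_camera("top")[150:320,230:440,::-1],None,fx=3,fy=3,interpolation=2)); print(get_time())
E
```

```text
[3.2 3.  3.7]
52.65816201662485 [-0.5  0.2 -0.3] [ 0.45355279 -0.08859746  0.08663181]
29.5417 [-0.8 -0.7 -0.1]
30.525
```

View pics/end.png

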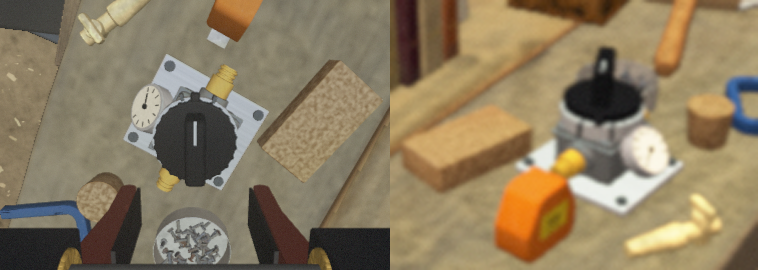

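View pics/end_top.png

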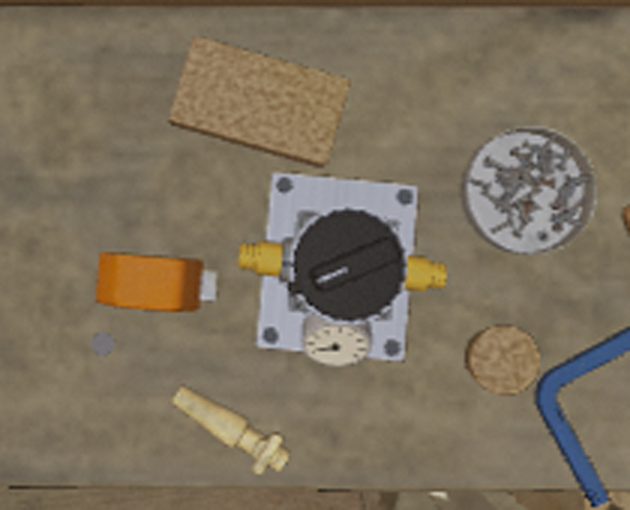

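The knob is down on the collar. In the top crop its pointer, at (330,275), is about 62° clockwise of the gauge, and the things around the regulator lie where they were. Handing in.

```bash
python3 -c "
from station import *
job_done(); print(get_time())"
```

```text
the job is handed in; nothing more can be done
the job is handed in; nothing more can be done
```

The knob is unlocked, turned about 62° clockwise so it points between the ribs, and pressed fully home in the hidden notch. I handed the job in at about 30.5 s.

- **Unlock and turn:** I lifted the knob about 10 mm, then turned it clockwise in small steps. Sideways force stayed under about 5 N while turning.
- **Finding the notch:** I pressed with about 8–10 N in all, friction included, every 2.2° from 48.5° and unloaded before each turn. The knob dropped at 61.7°.
- **Seating:** It slid down at about 3 N and stopped at tool height 0.0864 m, against 0.0865 m when I first gripped it at home. The highest downward force was 16.6 N, at the bottom stop.
- **Last checks:** After release the tool force read about zero. The pictures show the knob down on the collar and the objects around the regulator where they were.
- **Disagreements:** My camera estimate of the knob's axis was off by about 0.7 mm in y. I corrected it from the grip force.
- **Not tested:** I did not twist the knob to prove the lock, so as not to force it against the teeth. That it is locked rests on the seating depth.

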